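Re-set the divider of the bar's glass tray

ROBOT

A 7-joint arm with a two-finger parallel gripper is mounted at the origin on the work surface. World frame = base frame: x ahead of the robot, y to its left, z up, the work surface at z = 0. Lengths are in m, angles in rad, forces in N, time in s.
With the tool pointing down it reaches from about 0.4 to 0.85 m from the base axis. Payload 10.4 kg.
Tool frame: the origin (TCP) lies at the very end of the fingers, on their centre line; the grasp point (between the pads) lies 19 mm behind it; z points along the fingers, y is the line along which they close (so a half turn about z gives the same grasp; the last joint's range is limited). The gripper opens to 85 mm and grips with 20 to 120 N. Pads are 22 mm wide; open, the fingers measure 114 mm over their backs; the gripper's body (76 mm by 85 mm) begins 54 mm behind the grasp point. The pads swing forward as they close: fully open they stand 13 mm farther back than shut.
Start: joints at [1.206, 0.332, -0.065, 1.46, 0.022, 1.35, -0.088], TCP at [0.21, -0.589, 0.231] pointing down, gripper open.
Joint ranges: [-2.6, 2.6], [-0.5, 2.12], [-1.47, 1.34], [0.16, 2.42], [-1.27, 4.41], [0.06, 2.06], [-2.6, 2.6]. Speed limits (rad/s): [2.22, 2.22, 2.79, 2.79, 3.14, 3.14, 3.14].

INTERFACE

Orientations are given as a unit quaternion [x, y, z, w].
In Python, from workcell import * gives the robot as it stands.
- The arm moves only by the tool step_arm, never from a script. Its argument "commands" is one flat list of numbers, 7 for each row, row after row: the finger opening in mm, from 0 to 85.4, then the shift along the world's x, y, z as a fraction of full scale, then the turn, a rotation vector about the world's x, y, z as a fraction of full scale. A call has exactly 10 rows; each row is the pose to reach, as a shift and turn from the pose commanded when the call began, turning the shorter way round; what a row does not reach only later rows make up. Full scale, the value 1, is 0.6 m for a shift and pi rad for a turn. A row lasts 1/8 s, in which the tool goes at most 62.5 mm and 10.7 degrees, less where a joint would pass 70% of its speed; a pose out of reach is approached as far as the arm can. A call with a number of a shift or a turn outside -1 to 1 is refused whole. A call with a gripper value outside its range is refused whole. The fingers move at their own pace and stop on an object; "squeeze" is the grip in N (left out, the last holds). Time passes only in rows, so rows that repeat a pose let the fingers close, or fill a call up. It gives the time, the measured TCP pose, the force, the opening and the grip force at its end, in the units of the state.
- get_obs(): the state, without advancing time (a new reading comes with each control period).
- camera(name): name is "side" or "top" or "wrist"; returns the picture (420x560x3 uint8, red, green, blue); there is no depth.
- camera_params(name): a dict with "mtx" (3x3 intrinsics, pixels), "dist" ([k1, k2, p1, p2, k3] as OpenCV has them; the pictures are not rectified), "extrinsics" (4x4, takes a point from world to camera coordinates); the wrist camera has in their place "tool_from_camera" (4x4, takes a point from camera to tool coordinates, whose origin is the TCP and whose axes are the flange's). Camera axes: x right, y down, z forward; pixel columns grow to the right and rows downward; lengths in m; the calibration is good to about 2 mm. A picture is of the moment at which its call begins: read the wrist's pose just before it. camera_params takes no time and is no camera call.
- hand_in(): hands the job in; it is judged then, once.
The state is a dict: "clock": time; "joint_pos": joint angles; "joint_velocities": joint speeds; "tau": joint torques, N m; "position": TCP position; "ee_rot": TCP orientation; "ft_force": force on the tool from outside, world axes, zero at the start; "torque": the same for the moment, N m; "grip_width": opening from 0.0 (shut) to 1.0 (fully open); "grasp_force": force on a finger pad.
Only numpy, scipy, OpenCV 4.12 (cv2) and the standard library are available. Lean on these libraries where they do the work, as an engineer would, in place of code of your own. Each camera call takes 0.05 s, during which the arm holds its last target. There are 200 camera calls.

TASK

The steel glass tray on the bar has a sprung divider whose tooth drops into a notched bar. Press down the divider's black thumb plate to lift the tooth out, slide the divider along its rail to the notch at the red clip, and let the tooth drop fully home there, then let go. Press and push gently, and do not disturb the glasses, bottles and other things standing around.

Things in the scene. Friction and masses are not known exactly. Their poses are not given: they have to be found in the camera images.
- tray: Fixed steel glass tray, 260 mm deep (x), 440 mm wide (y), turned up to 0.25 rad. Origin: centre of its underside, on the counter; x points away from the robot, y along the rail, z up. A 12 mm round rail runs along y at x = -55, z = 85 mm between posts 95 mm high at y = -195 and 195 mm. Back rim at x = 126 mm, 40 mm high.
- bar (a point): Nominal middle of the top of the brass notched bar (70 mm high, parallel to the rail, fixed). In its middle is a 34 mm wide bay where the tooth starts; four notches 11 mm wide are centred 55 and 100 mm either side of the bay's centre, flat lands between. The bar is clipped in by hand: it lies up to 7 mm off this point along the rail, either way, unreported, so the notch must be felt for.
- carriage: Sleeve, 26 mm long, 22 mm in diameter, that slides on the rail along the tray's y, up to 122 mm either side of the tray's centre (it starts within 4 mm of it). Origin: its centre, on the rail's axis; axes as the tray's. It carries the rocking divider and stays where it is left. It takes about 2 N to slide with the tooth lifted, 3 N with the tooth dragging on a land.
- divider (a joint): Rocking angle of the divider about the rail, rad: 0 = level, tooth fully down (10 mm deep) in a notch; grows as the thumb plate is pressed; tooth clear of the bar at 0.24; about 0.23 while the tooth rests on a land; end stop 0.7. A spring returns it: pressed 60 mm from the rail it takes about 3 N to start, 5 N at 0.24, 6.5 N at 0.4, 9.5 N at 0.7.
- tooth (a point): Centre of the lower end of the divider's steel tooth, 8 mm wide along the rail, on the rail's far side, level with the middles of carriage and fin along the rail; 60 mm above the counter when down. Beyond it hangs the white divider plate, 4 mm thick, which clears the tumblers over the whole travel.
- thumb (a point): Middle of the top of the black thumb plate, at the root of the orange fin: 60 mm from the rail towards the robot, 88 mm above the counter when level. Plate: 80 mm along the rail, 60 mm deep (25 to 85 mm from the rail), 5 mm thick; it tips with the divider. Fin: upright in its middle, 6 mm thick along the rail, 50 mm deep, 38 mm high; its sides can be pushed along the rail by fingertips.
- clip_red: Red clip, 16 x 16 x 22 mm, fixed on the tray's back rim; origin: centre of its underside, axes as the tray's. It marks the notch wanted, one of the four: that notch's centre is within 11 mm of the clip's centre along the tray's y. Three white clips mark the other notches.
- tumbler0: Clear tumbler, 60 mm across the foot end, 100 mm high, standing in the end of the tray; leave alone. Origin: centre of its underside, z up.
- tumbler1: Clear tumbler, 60 mm across the foot end, 100 mm high, standing in the end of the tray; leave alone. Origin: centre of its underside, z up.
- tumbler2: Clear tumbler, 60 mm across the foot end, 100 mm high, standing in the end of the tray; leave alone. Origin: centre of its underside, z up.
- tumbler3: Clear tumbler, 60 mm across the foot end, 100 mm high, standing in the end of the tray; leave alone. Origin: centre of its underside, z up.
- wine: Green wine bottle, 74 mm across, 290 mm high; leave alone. Origin: centre of its underside, z up.
- carafe: Clear carafe, 96 mm across, 210 mm high; leave alone. Origin: centre of its underside, z up.
- jigger: Steel spirit measure, 44 mm across, 85 mm high; leave alone. Origin: centre of its underside, z up.
- mug: White mug, 76 mm across, 90 mm high; leave alone. Origin: centre of its underside, z up.

How it is judged:
By the outcome, as a careful person would: the job done as asked, in the order asked, and still so for the second after the job is handed in, with the robot touching nothing.
It also fails if it takes over 48 s, if anything falls off the work surface, if the arm or the gripper's body presses on something with over 40 N, if the wrist force passes 120 N, or if a joint passes its speed limit or range.

## Working session

There is one attempt and no reset: what is moved stays moved. The work goes in short steps, Python scripts to look and compute and a tool call to move; the robot and the scene stay as the last step left them, time stands still between calls to the robot, and variables do not carry over. Pictures are saved under pics/ and viewed, at most 10 in all, crops included, and the job is handed in when it is done.

Besides the shell and the picture viewer there is one more tool, called after "Emit:" by a JSON object that holds its "fn" and its "kwargs", one argument or row to a line. step_arm: Moves the arm, as the interface text tells. Its arguments: {"type":"object","properties":{"commands":{"type":"array","items":{"type":"number"}},"squeeze":{"type":"number"}},"required":["commands"]}

```bash
mkdir -p pics; ls
python3 - <<'E'
from workcell import *
import cv2
for n in ("top","side"):
    im=camera(n); cv2.imwrite(f"pics/{n}0.png",im[:,:,::-1])
    p=camera_params(n); print(n,p["mtx"].round(1).tolist(),p["dist"],p["extrinsics"].round(3).tolist())
print(camera_params("wrist")); o=get_obs(); print(o["clock"],o["position"],o["ee_rot"],o["ft_force"])
E
```

```text
pics
top [[400.5, 0.0, 281.2], [0.0, 400.5, 210.4], [0.0, 0.0, 1.0]] [-0.05752265  0.          0.          0.          0.        ] [[-0.012, -1.0, -0.019, 0.009], [-0.994, 0.014, -0.105, 0.64], [0.106, 0.018, -0.994, 1.291], [0.0, 0.0, 0.0, 1.0]]
side [[397.3, 0.0, 280.7], [0.0, 397.3, 207.9], [0.0, 0.0, 1.0]] [-0.0776385  0.         0.         0.         0.       ] [[-0.693, -0.721, -0.018, 0.449], [-0.374, 0.38, -0.846, 0.302], [0.617, -0.579, -0.533, 0.68], [0.0, 0.0, 0.0, 1.0]]
{'mtx': array([[369.27931896,   0.        , 275.59519721],
       [  0.        , 369.27931896, 202.78844187],
       [  0.        ,   0.        ,   1.        ]]), 'dist': array([-0.09293033,  0.        ,  0.        ,  0.        ,  0.        ]), 'tool_from_camera': array([[-4.19253691e-04, -9.47723431e-01, -3.19092656e-01,
         8.23057594e-02],
       [ 9.99999618e-01, -6.41899964e-04,  5.92586828e-04,
         2.64822825e-04],
       [-7.66433986e-04, -3.19092286e-01,  9.47723338e-01,
        -1.42088524e-01],
       [ 0.00000000e+00,  0.00000000e+00,  0.00000000e+00,
         1.00000000e+00]])}
0.1 [ 0.20939439 -0.58853546  0.2306179 ] [ 9.85429492e-01  1.70083296e-01 -1.26677168e-04 -6.10943617e-04] [-0.14362739  0.74398983  0.69319976]
```

View pics/top0.png

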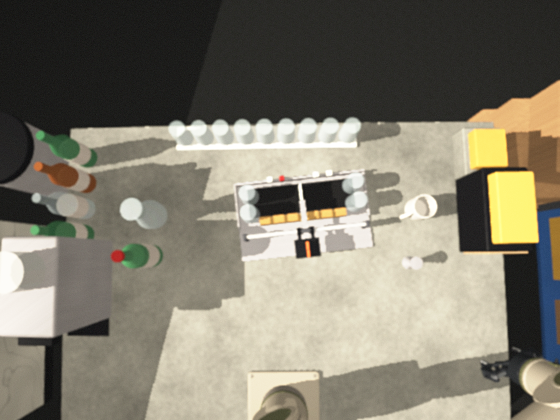

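View pics/side0.png

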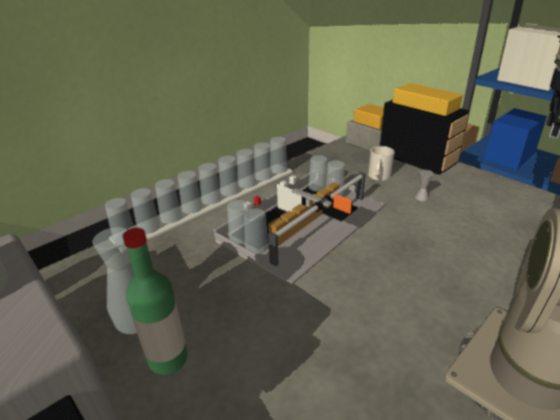

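The top view shows the tray around (305,215), with the orange fin at about (308,248) and the red clip at (282,178). White clips sit at (269,179), (316,174) and (330,173), so red marks the inner notch on the +y side. The side view agrees. Next I'll measure these.

```bash
cat > h.py <<'E'
import numpy as np, cv2
from workcell import *
def ray(n,uv):
    p=camera_params(n); q=cv2.undistortPoints(np.array([[uv]],float),p["mtx"],p["dist"])[0,0]
    E=p["extrinsics"]; R=E[:3,:3]; return -R.T@E[:3,3], R.T@np.array([q[0],q[1],1])
def onz(n,uv,z):
    o,d=ray(n,uv); return o+d*(z-o[2])/d[2]
def cross(a,b):
    (o1,d1),(o2,d2)=ray("top",a),ray("side",b)
    s=np.linalg.lstsq(np.c_[d1,-d2],o2-o1,rcond=None)[0]; A=o1+s[0]*d1; B=o2+s[1]*d2
    return (A+B)/2, np.linalg.norm(A-B)
def blob(im,lo,hi,roi):
    x0,y0,x1,y1=roi; h=cv2.cvtColor(im[y0:y1,x0:x1],cv2.COLOR_BGR2HSV)
    m=cv2.inRange(h,lo,hi); n,l,s,c=cv2.connectedComponentsWithStats(m)
    return [(c[i]+[x0,y0], s[i].tolist()) for i in range(1,n) if s[i][4]>5]
E
python3 - <<'E'
from h import *
t=cv2.imread("pics/top0.png"); s=cv2.imread("pics/side0.png")
R=(0,150,100),(5,255,255); O=(6,180,150),(14,255,255)
for nm,im,roi in(("top",t,(230,160,380,270)),("side",s,(210,150,390,260))):
    for k,c in(("red",R),("or",O)): print(nm,k,blob(im,*c,roi))
a=cv2.resize(t[165:270,225:385],None,fx=5,fy=5,interpolation=cv2.INTER_CUBIC); cv2.imwrite("pics/c1.png",a)
E
```

```text
top red [(array([281.5       , 178.22222222]), [50, 16, 4, 5, 18])]
top or [(array([308.82352941, 247.17647059]), [76, 81, 5, 15, 17])]
side red [(array([256.36363636, 200.02272727]), [44, 46, 6, 9, 44])]
side or [(array([342.00913242, 203.4109589 ]), [124, 45, 17, 18, 219])]
```

View pics/c1.png

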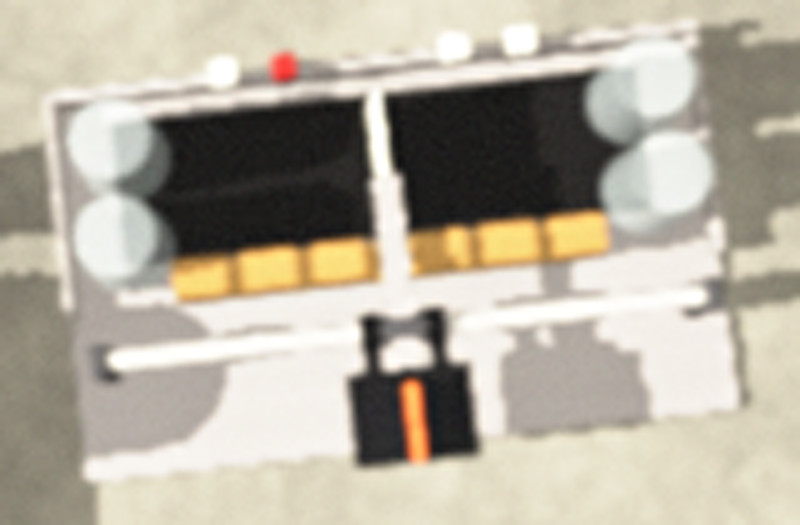

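The crop shows post tops at (103,360) and (705,296), and the fin from (410,380) to (420,462). The red clip is at (284,67), and the bar's notches are at x≈235, 305, 472 and 542 along its top.

Run:
```python
from h import *
f=lambda x,y:((x+.5)/5+224.5,(y+.5)/5+164.5)
L=onz("top",f(103,360),.095)[:2];Rr=onz("top",f(705,296),.095)[:2]
d=L-Rr; print("posts",L,Rr,np.linalg.norm(d)); yv=d/np.linalg.norm(d); xv=np.array([yv[1],-yv[0]])
print("yaw",np.arctan2(-yv[0],yv[1])); mid=(L+Rr)/2; org=mid+.055*xv; print("origin",org)
T=lambda p:(np.array([(p[:2]-org)@xv,(p[:2]-org)@yv])*1000).round(1)
print("red",T(onz("top",f(284,67),.057)),"red x2",(c:=cross((281.5,178.2),(256.4,200)))[0],c[1],T(c[0]))
c=cross((308.3,247.2),(342,203.4));print("fin",c,T(c[0]))
print("finends",T(onz("top",f(408,380),.126)),T(onz("top",f(420,462),.126)))
for x,y in((222,72),(453,47),(520,40)):print("white",T(onz("top",f(x,y),.057)))
for x,y in((172,283),(235,276),(305,267),(376,260),(410,255),(472,242),(542,236),(612,230)):print("bar",T(onz("top",f(x,y),.070)))
print("plate",[T(onz("top",f(*p),.088)) for p in((350,376),(468,368),(360,465),(478,452))])
print("thumb world",org+xv*-.115, "fwd xv",xv,"yv",yv)
```

```text
posts [0.55244286 0.11360551] [ 0.58767574 -0.26497482] 0.3802162887841185
yaw 0.09279848833701433
origin [ 0.62482265 -0.07058806]
red [125.6  57.5] red x2 [ 0.74537657 -0.0012657   0.05252676] 0.001904186652461735 [126.5  57.9]
fin (array([ 0.51532521, -0.08440102,  0.10418059]), np.float64(0.003645615871691897)) [-110.3   -3.6]
finends [-88.3   2.6] [-138.6    0.8]
white [126.7  98.3]
white [126.9 -54.1]
white [126.8 -98.3]
bar [ -9.2 143.8]
bar [ -9. 103.]
bar [-7.9 57.7]
bar [-8.3 11.9]
bar [ -7.4 -10.1]
bar [ -3.3 -50.7]
bar [ -4.2 -95.8]
bar [  -5.2 -141. ]
plate [array([-81. ,  36.8]), array([-83.8, -37.5]), array([-137.1,   36.6]), array([-136.8,  -37.8])]
thumb world [ 0.51031746 -0.08124457] fwd xv [0.99569731 0.09266536] yv [-0.09266536  0.99569731]
```

Emit:
{"fn": "step_arm", "kwargs": {
  "commands": [40,0.05,0.085,0,0,0,-0.008,40,0.1,0.17,0,0,0,-0.016,40,0.15,0.255,0,0,0,-0.024,40,0.2,0.34,0,0,0,-0.032,40,0.25,0.425,0,0,0,-0.04,40,0.3,0.51,-0.01,0,0,-0.048,40,0.35,0.6,-0.02,0,0,-0.056,40,0.4,0.69,-0.03,0,0,-0.064,40,0.45,0.77,-0.04,0,0,-0.072,40,0.492,0.845,-0.05,0,0,-0.079],
  "squeeze": 20
}}

```text
clock: 1.35
position: [0.5053, -0.0799, 0.201]
ee_rot: [0.999, 0.047, -0.0, 0.0]
ft_force: [0.7, -0.7, -0.0]
grip_width: 0.47
grasp_force: 0.0
```

Run:
```python
from h import *
o=get_obs(); print(o["clock"],o["position"],o["ee_rot"],o["ft_force"],o["grip_width"])
im=camera("wrist"); cv2.imwrite("pics/w1.png",im[:,:,::-1])
```

```text
1.35 [ 0.50532526 -0.07994635  0.20102852] [ 9.98913830e-01  4.65957199e-02 -3.97552119e-06  3.83215066e-06] [ 0.74925239 -0.71143197 -0.04993993] 0.4695835186702428
```

View pics/w1.png

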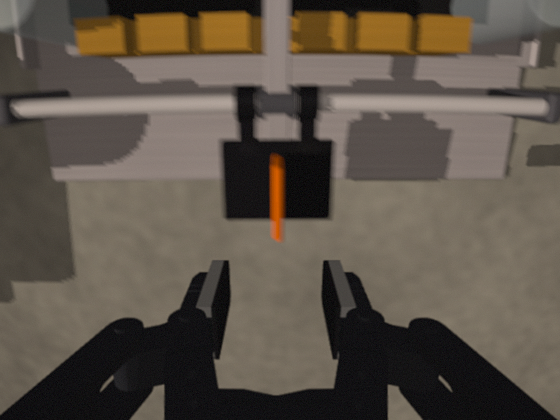

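The wrist view shows the fin at about (277,200), centred between the fingers. Bar gaps are at x≈131, 195, 347 and 415 in rows 15-50. I'll convert those to tray y relative to the fin.

```bash
cat >> h.py <<'E'
from scipy.spatial.transform import Rotation as Ro
org=np.array([.62482,-.07059]);xv=np.array([.9957,.09267]);yv=np.array([-.09267,.9957])
T=lambda p:(np.array([(p[:2]-org)@xv,(p[:2]-org)@yv])*1000).round(1)
def wz(o,uv,z):
    p=camera_params("wrist"); q=cv2.undistortPoints(np.array([[uv]],float),p["mtx"],p["dist"])[0,0]
    R=Ro.from_quat(o["ee_rot"]).as_matrix(); M=p["tool_from_camera"]
    c=R@M[:3,3]+o["position"]; d=R@M[:3,:3]@np.array([q[0],q[1],1]); return c+d*(z-c[2])/d[2]
E
python3 - <<'E'
from h import *
o=get_obs(); im=cv2.imread("pics/w1.png")
print("tcp",T(o["position"]))
for k in(60,150,): pass
g=im[46:52].mean(0).astype(int); 
r=im[22:42,:,2].mean(0); print([(x,int(r[x])) for x in range(118,142)],[(x,int(r[x])) for x in range(186,206)],[(x,int(r[x])) for x in range(338,358)],[(x,int(r[x])) for x in range(406,424)])
for x in(131,195,347,415): print(x,T(wz(o,(x,30),.07)))
for u in((277,160),(279,238)): print("fin",T(wz(o,u,.126)))
print("clearance rail",T(wz(o,(30,105),.095)),T(wz(o,(535,105),.095)))
E
```

```text
tcp [-117.2    8.7]
[(118, 146), (119, 145), (120, 139), (121, 130), (122, 121), (123, 110), (124, 96), (125, 82), (126, 72), (127, 70), (128, 70), (129, 70), (130, 71), (131, 73), (132, 77), (133, 80), (134, 86), (135, 96), (136, 108), (137, 119), (138, 129), (139, 136), (140, 143), (141, 149)] [(186, 116), (187, 104), (188, 90), (189, 77), (190, 75), (191, 79), (192, 84), (193, 87), (194, 91), (195, 94), (196, 96), (197, 96), (198, 99), (199, 108), (200, 117), (201, 126), (202, 134), (203, 141), (204, 148), (205, 154)] [(338, 154), (339, 154), (340, 154), (341, 152), (342, 147), (343, 140), (344, 133), (345, 125), (346, 118), (347, 109), (348, 99), (349, 96), (350, 97), (351, 96), (352, 92), (353, 87), (354, 86), (355, 92), (356, 101), (357, 111)] [(406, 141), (407, 135), (408, 127), (409, 120), (410, 110), (411, 99), (412, 87), (413, 81), (414, 78), (415, 74), (416, 74), (417, 84), (418, 96), (419, 109), (420, 119), (421, 129), (422, 138), (423, 145)]
131 [ -0.3 110.2]
195 [-1.3 65. ]
347 [ -0.8 -39.6]
415 [  0.7 -87.3]
fin [-80.7   8. ]
fin [-131.4    6.4]
clearance rail [-48.7 177.1] [ -46.1 -168.7]
```

Emit:
{"fn": "step_arm", "kwargs": {
  "commands": [40,0,0,-0.03,0,0,0,40,0,0,-0.07,0,0,0,40,0,0,-0.11,0,0,0,40,0,0,-0.14,0,0,0,40,0,0,-0.16,0,0,0,40,0,0,-0.168,0,0,0,20,0,0,-0.168,0,0,0,9,0,0,-0.168,0,0,0,9,0,0,-0.168,0,0,0,9,0,0,-0.168,0,0,0],
  "squeeze": 20
}}

```text
clock: 2.65
position: [0.5049, -0.0819, 0.1008]
ee_rot: [0.999, 0.047, 0.0, 0.0]
ft_force: [-0.2, -0.0, -0.1]
grip_width: 0.107
grasp_force: 0.0
```

Run:
```python
from h import *
o=get_obs(); print(o["clock"],o["position"],T(o["position"]),o["ft_force"],o["grip_width"]*85.4)
im=camera("wrist"); cv2.imwrite("pics/w2.png",im[:,:,::-1]); print(get_obs()["position"])
```

```text
2.65 [ 0.5048967  -0.08186352  0.10084151] [-1.205e+02 -1.000e-01] [-0.16930558 -0.01017527 -0.07431252] 9.150972813243863
[ 0.50482432 -0.08191115  0.10076462]
```

View pics/w2.png

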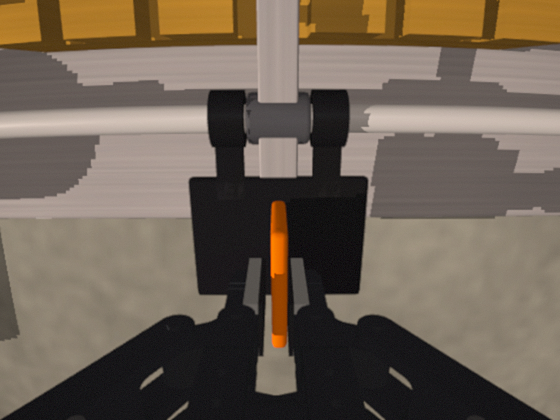

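The fin (x≈278) stands between the pads with no contact. The bar gaps are at x≈49, 145, 396 and 490.

Run:
```python
from h import *
o=get_obs(); im=cv2.imread("pics/w2.png")
r=cv2.GaussianBlur(im[8:34,:,2].mean(0)[None],(5,1),0)[0]
for c in(49,145,396,490):
    w=r[c-16:c+17]; th=(w.min()+w.max())/2; ix=np.where(w<th)[0]+c-16; m=(ix[0]+ix[-1])/2; print(m,ix[0],ix[-1],T(wz(o,(m,20),.07)))
print("sleeve mid",T(wz(o,(278.5,118),.096)),"fin",T(wz(o,(279,330),.12)))
```

```text
49.5 39 60 [ -9.8 101. ]
146.0 135 157 [-12.   56.2]
394.5 386 403 [-12.1 -52.3]
489.5 483 496 [-10.1 -96.1]
sleeve mid [-52.6  -1.6] fin [-133.5   -1.8]
```

Emit:
{"fn": "step_arm", "kwargs": {
  "commands": [9,0,0,-0.008,0,0,0,9,0,0,-0.016,0,0,0,9,0,0,-0.022,0,0,0,9,0,0,-0.028,0,0,0,9,0,0,-0.034,0,0,0,9,0,0,-0.04,0,0,0,9,0,0,-0.046,0,0,0,9,0,0,-0.052,0,0,0,9,0,0,-0.054,0,0,0,9,0,0,-0.054,0,0,0]
}}

```text
clock: 3.95
position: [0.5059, -0.0817, 0.0687]
ee_rot: [0.999, 0.047, 0.001, 0.0]
ft_force: [0.7, 0.4, 6.0]
grip_width: 0.105
grasp_force: 2.7
```

Run:
```python
from h import *
o=get_obs(); print(o["clock"],o["position"],T(o["position"]),o["ft_force"],o["grip_width"]*85.4)
im=camera("side"); cv2.imwrite("pics/s2.png",cv2.resize(im[150:270,210:390,::-1],None,fx=4,fy=4,interpolation=cv2.INTER_CUBIC))
```

```text
3.95 [ 0.50591042 -0.08172897  0.06867957] [-1.194e+02 -1.000e-01] [0.67738827 0.38825622 5.96070433] 8.930905438080627
```

View pics/s2.png

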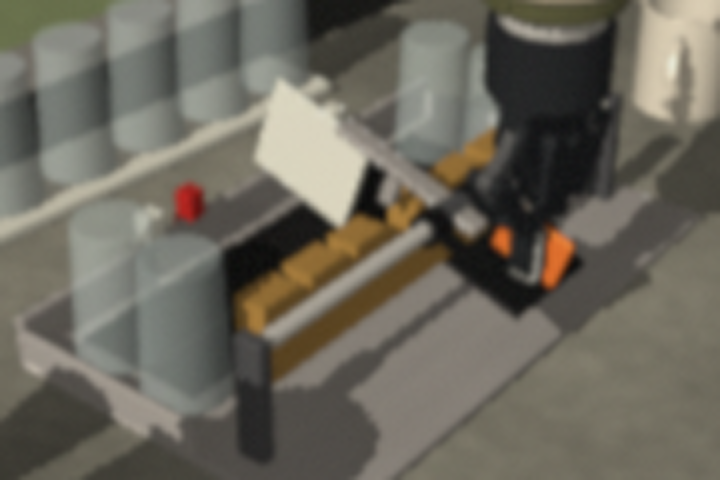

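The tooth is visibly raised above the bar at 6 N. Sliding 48 mm along +y of the tray.

Emit:
{"fn": "step_arm", "kwargs": {
  "commands": [9,-0.0005,0.005,0,0,0,0,9,-0.0014,0.015,0,0,0,0,9,-0.0023,0.025,0,0,0,0,9,-0.0033,0.035,0,0,0,0,9,-0.0042,0.045,0,0,0,0,9,-0.0051,0.055,0,0,0,0,9,-0.006,0.065,0,0,0,0,9,-0.007,0.075,0,0,0,0,9,-0.0074,0.08,0,0,0,0,9,-0.0074,0.08,0,0,0,0]
}}

```text
clock: 5.25
position: [0.5012, -0.0339, 0.0686]
ee_rot: [0.999, 0.047, 0.001, 0.0]
ft_force: [-0.0, -0.7, 5.5]
grip_width: 0.104
grasp_force: 2.8
```

Run:
```python
from h import *
o=get_obs(); print(o["clock"],o["position"],T(o["position"]),o["ft_force"],o["grip_width"]*85.4)
im=camera("wrist"); cv2.imwrite("pics/w3.png",im[:,:,::-1])
```

```text
5.25 [ 0.50117714 -0.03389833  0.06862874] [-119.7   48. ] [-0.01711664 -0.70534426  5.47057949] 8.866258862004038
```

View pics/w3.png

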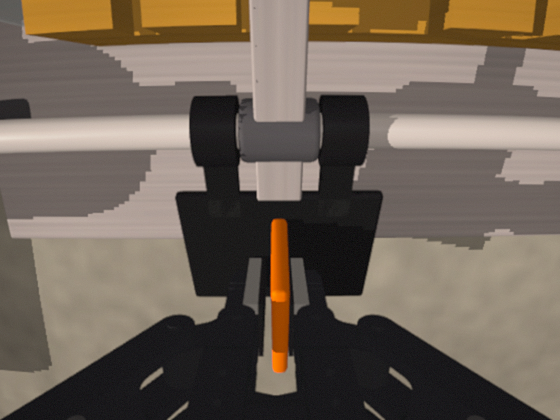

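The carriage followed, sitting about 1.5 mm behind the TCP. Now I'll ease off so the tooth rests on the land, then feel forward.

Emit:
{"fn": "step_arm", "kwargs": {
  "commands": [9,0,0,0.005,0,0,0,9,0,0,0.01,0,0,0,9,0,0,0.015,0,0,0,9,0,0,0.0175,0,0,0,9,-0.0002,0.002,0.0175,0,0,0,9,-0.0004,0.004,0.0175,0,0,0,9,-0.0006,0.006,0.0175,0,0,0,9,-0.0007,0.008,0.0175,0,0,0,9,-0.0008,0.009,0.0175,0,0,0,9,-0.0008,0.009,0.0175,0,0,0]
}}

```text
clock: 6.55
position: [0.4998, -0.0283, 0.0786]
ee_rot: [0.999, 0.047, -0.0, -0.0]
ft_force: [-0.1, -2.9, 1.4]
grip_width: 0.104
grasp_force: 1.5
```

Run:
```python
from h import *
o=get_obs(); print(o["clock"],o["position"],T(o["position"]),o["ft_force"],o["grip_width"]*85.4,o["grasp_force"])
```

```text
6.55 [ 0.499777   -0.02827332  0.07863504] [-120.6   53.7] [-0.07194026 -2.93978951  1.40396022] 8.88382493733301 1.475331075489521
```

Dragging at 2.9 N, so the tooth is on the land. Continuing finely.

Emit:
{"fn": "step_arm", "kwargs": {
  "commands": [9,0,0.0005,0.001,0,0,0,9,-0.0001,0.001,0.001,0,0,0,9,-0.0001,0.0015,0.001,0,0,0,9,-0.0002,0.002,0.001,0,0,0,9,-0.0002,0.0025,0.001,0,0,0,9,-0.0003,0.003,0.001,0,0,0,9,-0.0003,0.0035,0.001,0,0,0,9,-0.0004,0.004,0.001,0,0,0,9,-0.0004,0.0045,0.001,0,0,0,9,-0.0004,0.0045,0.001,0,0,0]
}}

```text
clock: 7.8
position: [0.4996, -0.0255, 0.0794]
ee_rot: [0.999, 0.047, 0.0, -0.0]
ft_force: [-0.8, -1.6, 4.4]
grip_width: 0.107
grasp_force: 2.5
```

The vertical force jumped to 4.4 N, so the tooth has fallen into the notch and the plate is pushing up on the tips. Releasing gently by lifting.

Emit:
{"fn": "step_arm", "kwargs": {
  "commands": [9,0,0,0.004,0,0,0,9,0,0,0.008,0,0,0,9,0,0,0.012,0,0,0,9,0,0,0.016,0,0,0,9,0,0,0.02,0,0,0,9,0,0,0.024,0,0,0,9,0,0,0.028,0,0,0,9,0,0,0.028,0,0,0,9,0,0,0.028,0,0,0,9,0,0,0.028,0,0,0]
}}

```text
clock: 9.05
position: [0.4995, -0.0258, 0.0959]
ee_rot: [0.999, 0.047, -0.0, 0.0]
ft_force: [-0.1, -0.1, -0.1]
grip_width: 0.104
grasp_force: 0.0
```

Run:
```python
from h import *
o=get_obs(); print(o["clock"],o["position"],T(o["position"]),o["ft_force"],o["grip_width"]*85.4,o["grasp_force"])
im=camera("wrist"); cv2.imwrite("pics/w4.png",im[:,:,::-1])
im=camera("side"); cv2.imwrite("pics/s4.png",cv2.resize(im[150:270,210:390,::-1],None,fx=4,fy=4,interpolation=cv2.INTER_CUBIC))
```

```text
9.05 [ 0.4994585  -0.02577566  0.09593047] [-120.7   56.2] [-0.10059528 -0.0747935  -0.1246222 ] 8.910449925727036 0.0
```

View pics/s4.png

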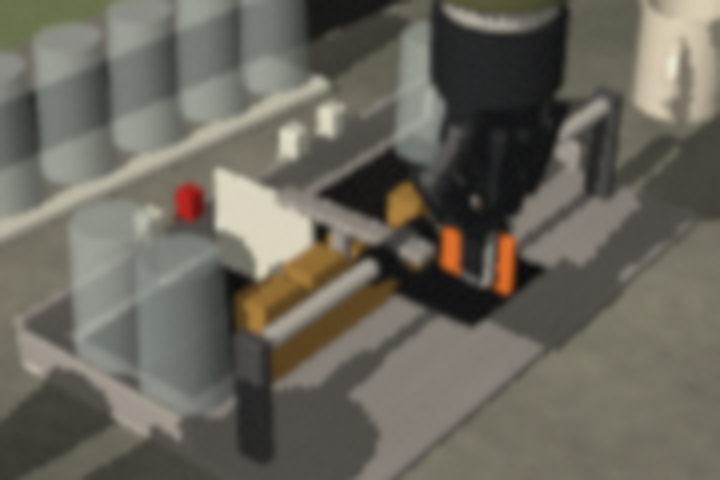

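The divider plate now hangs low at the red clip and the forces are zero. I'll open the fingers, rise clear and check that it is level.

Emit:
{"fn": "step_arm", "kwargs": {
  "commands": [20,0,0,0,0,0,0,25,0,0,0,0,0,0,25,0,0,0.03,0,0,0,25,0,0,0.08,0,0,0,25,0,0,0.13,0,0,0,25,-0.03,0,0.18,0,0,0,25,-0.06,0,0.22,0,0,0,25,-0.08,0,0.22,0,0,0,25,-0.08,0,0.22,0,0,0,25,-0.08,0,0.22,0,0,0]
}}

```text
clock: 10.4
position: [0.4515, -0.0258, 0.2275]
ee_rot: [0.999, 0.047, -0.0, -0.0]
ft_force: [0.2, 0.1, 0.1]
grip_width: 0.292
grasp_force: 0.0
```

Run:
```python
from h import *
o=get_obs(); print(o["clock"],T(o["position"]),o["position"][2])
t=camera("top")[:,:,::-1]; s=camera("side")[:,:,::-1]; w=camera("wrist")[:,:,::-1].copy()
O=(6,180,150),(14,255,255)
a=blob(t,*O,(230,225,380,275)); b=blob(s,*O,(210,150,400,260)); print(a,b)
s0=cv2.imread("pics/side0.png")
f=lambda i:cv2.resize(i[165:255,205:375],None,fx=4.6,fy=3.3,interpolation=cv2.INTER_CUBIC)
cv2.imwrite("pics/cmp.png",np.vstack([f(s0),f(s)])); cv2.imwrite("pics/w5.png",w)
```

```text
10.4 [-168.4   60.7] 0.22746671177974742
[(array([290.        , 247.07142857]), [58, 18, 4, 11, 14])] [(array([329.12765957, 213.01276596]), [110, 55, 19, 18, 235])]
```

View pics/cmp.png

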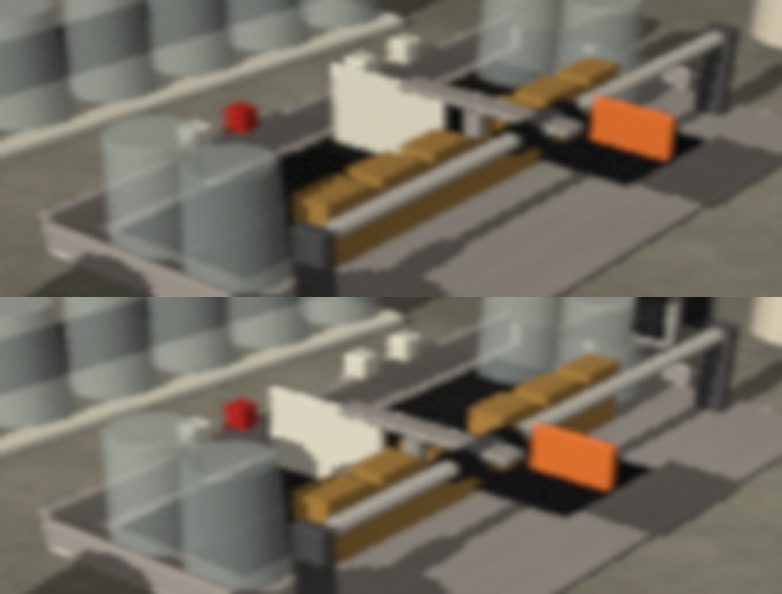

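View pics/w5.png

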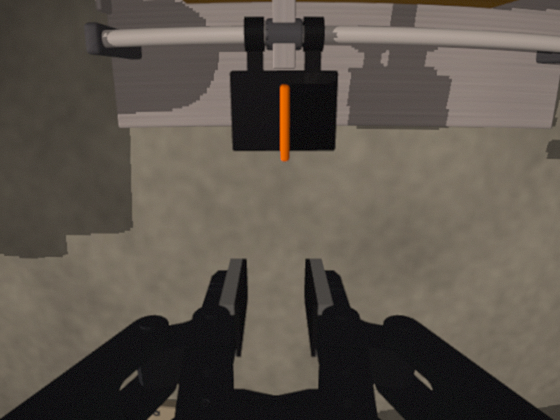

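The divider is at the red clip and looks level. I'll check the angle numerically by projecting the fin centre.

Run:
```python
from h import *
p=camera_params("side"); E=p["extrinsics"]
def pr(y,a):
    x,z=-60,22; X=x*np.cos(a)+z*np.sin(a)*-1; Z=z*np.cos(a)+x*np.sin(a)
    w=org+xv*(-55+X)/1000+yv*y/1000
    return cv2.projectPoints(np.array([[*w,.085+Z/1000]]),cv2.Rodrigues(E[:3,:3])[0],E[:3,3],p["mtx"],p["dist"])[0][0,0]
s=np.array([342.01,203.41])-pr(-.5,0)
print("start resid",s)
for a in(0,.05,.1,.2):
  for y in(54,57,60): print(a,y,(pr(y,a)+s).round(1))
print("now 329.1 213.0")
print("start/now top y:",T(onz("top",(308.5,247.2),.12)),T(onz("top",(290,247.1),.12)))
```

```text
start resid [-0.22119665 -0.118727  ]
0 54 [329.4 212.7]
0 57 [328.7 213.2]
0 60 [328.  213.7]
0.05 54 [329.7 213.9]
0.05 57 [329.  214.4]
0.05 60 [328.3 214.9]
0.1 54 [329.9 215.1]
0.1 57 [329.2 215.6]
0.1 60 [328.5 216.1]
0.2 54 [330.3 217.4]
0.2 57 [329.5 218. ]
0.2 60 [328.8 218.5]
now 329.1 213.0
start/now top y: [-109.    -2.5] [-102.7   53.8]
```

The fit gives an angle of 0 at y≈55.5, so the divider is level and the tooth is fully home in the red-clip notch. The robot is clear.

```bash
python3 -c "
from workcell import *
print(hand_in())"
```

```text
the job is handed in; nothing more can be done
None
```

The divider's tooth is fully down in the notch at the red clip, checked level in the side-camera image; the gripper is clear of the tray, it took about 10.5 s, and the job is handed in.

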